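# Zero the bottle gauge on the reference bottle

## Robot

A 6-joint arm with a two-finger parallel gripper is mounted at the origin on the work surface. World frame = base frame: x ahead of the robot, y to its left, z up, the work surface at z = 0. Lengths are in m, angles in rad, forces in N, time in s.
With the tool pointing down it reaches from about 0.425 to 1.125 m from the base axis. Payload 14.9 kg.
Tool frame: the origin (TCP) lies at the very end of the fingers, on their centre line; the grasp point (between the pads) lies 19 mm behind it; z points along the fingers, y is the direction in which the jaws open and shut (so a half turn about z gives the same grasp; the last joint's range is limited). The gripper opens to 91 mm and grips with 3 to 60 N. Pads are 32 mm wide; open, the fingers measure 118 mm over their backs; the gripper's body (76 mm by 178 mm) begins 60 mm behind the grasp point.
Start: joints at [1.16, 0.379, 1.734, -0, 1.028, -0.033], TCP at [0.258, 0.651, 0.214] pointing down, gripper open.
Joint ranges: [-2.77, 2.77], [-0.74, 2.19], [0, 2.66], [-1.06, 4.2], [0.31, 2.87], [-3.08, 3.08]. Speed limits (rad/s): [1.89, 1.89, 2.39, 3.14, 3.14, 3.14].

## Interface

Orientations are given as [roll, pitch, yaw] about the fixed x, y, z axes, in that order (R = Rz(yaw) Ry(pitch) Rx(roll)).
In Python, from rig import manip, vision gives the robot as it stands. The module is installed in compiled form; this text tells all that it offers. Calls block until the motion is done:
- manip.move_pose(position, orientation): joint-space move of the TCP to a pose.
- manip.line_to(position, attitude=None, speed=0.15, f_stop=None): straight line of the TCP; attitude=None keeps the orientation; speed is the mean speed in m/s. With f_stop (N) it stops when the force on the tool has changed by that much, and returns True; else False.
- manip.movej(angles): joint-space move.
- manip.open_gripper() and manip.gripper_close(strength=None): open the fingers fully, or close them until they stop; strength is the grip in N (None keeps the last).
- manip.wait(seconds).
- manip.inverse_kinematics(position, orientation): joint angles nearest the present ones, or None.
- manip.get_obs(): the state.
- vision.grab_frame(name): name is "scene" or "side" or "wrist"; returns a dict with "frame" (384x512x3 uint8, red, green, blue), "fx", "fy", "cx", "cy" (pixels), "dist_coeffs" ([k1, k2, p1, p2, k3] as OpenCV has them; the pictures are not rectified), "R" (3x3) and "t" (3): a world point X has camera coordinates R X + t. Camera axes: x right, y down, z forward; pixel columns grow to the right and rows downward; lengths in m; the calibration is good to about 2 mm. A picture is of the moment at which its call begins. There is no depth.
A pose or a line that the arm cannot do raises manip.Unreachable and nothing moves.
- manip.finish_job(): hands the job in, once; it reports no verdict.
The state is a dict: "t": time; "joint_positions": joint angles; "qd": joint speeds; "tau": joint torques, N m; "position": TCP position; "tool_rot": TCP orientation; "wrist_force": force on the tool from outside, world axes, zero at the start; "ft_torque": the same for the moment, N m; "finger_gap": finger opening in m.
Only numpy, scipy, OpenCV 4.12 (cv2) and the standard library are available. Lean on these libraries where they do the work, as an engineer would, in place of code of your own. Each camera call takes 0.05 s, during which the arm holds its last target.

## Task

Stand the metal reference bottle on the gauge in front of the feeler pin, slide it upright into the vee until it sits against both upright pins, and let go; this pushes the feeler and swings the pointer at the rim of the dial. Then turn the dial by the bar grip at its centre until the dial's zero mark (the thick mark with the dot) is right at the pointer, so that the gauge reads zero, and let go with the bottle still seated. Leave the other things on the table where they are.

Things in the scene. Friction and masses are not known exactly. Their poses are not given: they have to be found in the camera images.
- bottle_mid (a point): Centre, half-way up, of the closed aluminium reference bottle: straight round body of 56 mm diameter up to 94 mm, then a short 36 mm neck, 112 mm tall in all. Starts upright on the table, left or right of the gauge; z up, underside 56 mm below this point. Grip its body 70 to 85 mm above the underside, above the gauge's pins and below the gripper's body. 240 to 490 g.
- gauge: The gauge's fixed grey case, 240 (x) by 420 (y) mm, flat top 50 mm above the table; origin at the centre of its underside, x roughly away from the robot. The vee and feeler pin are on its left half (y = +70 mm), the dial on its right half (axis at y = -110 mm).
- vee_seat (a point): Where the centre of the bottle's underside belongs when fully home in the vee: a point on the case's flat top, 70 mm left of its middle, -20 to 20 mm along x (differs each time). x points into the vee: the bottle slides in along +x. The case's flat top runs on 100 mm or more in front of it (-x). z up.
- vee: The vee: two fixed upright steel pins, 16 mm diameter, 40 mm tall, standing 23 mm beyond the seat point (+x) and 27.5 mm to either side, on a low (10 mm) forked aluminium foot that lies behind them. Origin at the seat point.
- feeler (a point): Centre of the feeler: one upright steel pin, 16 mm diameter, 38 mm tall, in an arc slot in the case top, 180 mm from the dial's axis. With no bottle it rests 0 to 40 mm in front (-x) of vee_seat; set the bottle down in front of it (centres over 36 mm apart) and slide it along +x, pushing it in between the vee's pins. Spring 0.15 N, less than the bottle's friction. One piece with the pointer.
- dial_grip (a point): Point on the dial's axis at the height to grip. The dial is a white disc, 128 mm diameter, face up, its face 60 mm above the table. A black upright bar, 62 mm long, 16 mm thick, rises 36 mm from the face across the centre and turns with the dial; this point is 23 mm above the face, 13 mm below the bar's top. z up, x along the bar towards the zero mark. The bar's ends look alike.
- zero_mark (a point): Outer end of the dial's zero mark, 62 mm from the dial's axis, on the disc's face: the thick 29 mm long black mark with a round 13 mm dot on it. The other marks are thin and short, 10 degrees apart. Turns with the dial.
- dial (a joint): Angle of the dial, rad, positive clockwise seen from above; 0 when the zero mark points along the gauge's +x, the direction into the vee. Turns from -1.4 to 1.6 against a light friction of 0.04 N m and stays where it is left.
- pointer_tip (a point): Tip of the black arrowhead pointer that lies just outside the disc's rim and points inward to it, 66 mm from the dial's axis, level with the disc. The arrow is 22 mm long and 14 mm wide, and sweeps round the disc as the feeler is pushed.
- pointer (a joint): Angle of pointer and feeler about the dial's axis, rad, same sense and zero as the dial's angle: 0 with no bottle, 0.15 to 0.5 with the bottle home. The gauge reads zero when dial and pointer have the same angle; the dial must be turned clockwise to get there, by 0.3 to 1.4 rad.
- beaker: Bystander: steel beaker, 76 mm wide at the rim, 85 mm tall, on the other side of the gauge from the bottle; origin at its underside.
- glass_left: Bystander: stemmed tasting glass, 58 mm wide, 115 mm tall, to the left of the gauge; origin at its underside.
- glass_right: Bystander: a second tasting glass like the first, to the right of the gauge; origin at its underside.
- spoon: Bystander: steel spoon, 170 mm long, lying beyond the gauge; origin near its middle.
There are look-alikes about, which are no part of the job. What is shaped like the part that bears bottle_mid but purple is not meant.

How it is judged:
By the outcome, as a careful person would: the job done as asked, in the order asked, and still so for the second after the job is handed in, with the robot touching nothing.
It also fails if it takes over 58 s, if anything falls off the work surface, if the arm or the gripper's body presses on something with over 40 N, if the wrist force passes 120 N, or if a joint passes its speed limit or range.

## Working session

There is one attempt and no reset: what is moved stays moved. The work goes in short steps, each a Python script; the robot and the scene stay as the last script left them, time stands still between calls to the robot, and variables do not carry over. Pictures are saved under pics/ and viewed, and the job is handed in when it is done.

```bash
mkdir -p pics; cat > h.py <<'E'
import numpy as np, cv2, json, pickle
from rig import manip, vision
def grab(name,tag):
    f=vision.grab_frame(name); pickle.dump(f,open(f'pics/{tag}.pkl','wb'))
    cv2.imwrite(f'pics/{tag}.png',cv2.cvtColor(np.asarray(f['frame']),cv2.COLOR_RGB2BGR)); return f
def load(tag): return pickle.load(open(f'pics/{tag}.pkl','rb'))
def K(f): return np.array([[f['fx'],0,f['cx']],[0,f['fy'],f['cy']],[0,0,1.]])
def proj(f,P):
    P=np.atleast_2d(np.array(P,float)); r=cv2.Rodrigues(np.array(f['R'],float))[0]
    return cv2.projectPoints(P,r,np.array(f['t'],float),K(f),np.array(f['dist_coeffs'],float))[0].reshape(-1,2)
def ray(f,uv):
    n=cv2.undistortPoints(np.array(uv,float).reshape(-1,1,2),K(f),np.array(f['dist_coeffs'],float)).reshape(-1,2)
    R=np.array(f['R']);t=np.array(f['t']); d=np.c_[n,np.ones(len(n))]@R; return -R.T@t,d
def onz(f,uv,z):
    c,d=ray(f,uv); return c+d*((z-c[2])/d[:,2])[:,None]
E
python3 - <<'E'
from h import *
for n in("scene","side","wrist"):
    f=grab(n,n+"0"); print(n,-np.array(f['R']).T@np.array(f['t']),f['fx'])
o=manip.get_obs();print(o)
E
```

```text
scene [ 1.1707984  -0.1877463   1.04044466] 420.7369885772884
side [0.25482063 0.90135234 0.83780538] 390.2333329954002
wrist [0.19340978 0.6755223  0.38499495] 268.31446053263807
{'t': 0.15, 'joint_positions': array([ 1.15967303e+00,  3.79312751e-01,  1.73466028e+00, -1.45684328e-05,
        1.02848485e+00, -3.33221776e-02]), 'qd': array([ 0.00046426, -0.00122328, -0.00029216,  0.0007384 ,  0.00017018,
       -0.00117688]), 'tau': array([-2.78075859e-03, -7.64114714e+01, -4.34654045e+01,  6.49775751e-02,
        4.09850932e-02,  1.09528497e-05]), 'position': array([0.25811326, 0.65034142, 0.21341493]), 'tool_rot': array([-3.14072749e+00, -1.63613201e-05,  2.76379905e+00]), 'wrist_force': array([-0.19760102,  0.55432022, -0.38740101]), 'ft_torque': array([ 0.0076902 ,  0.02672244, -0.01035421]), 'finger_gap': 0.09143186475819476}
```

View pics/scene0.png

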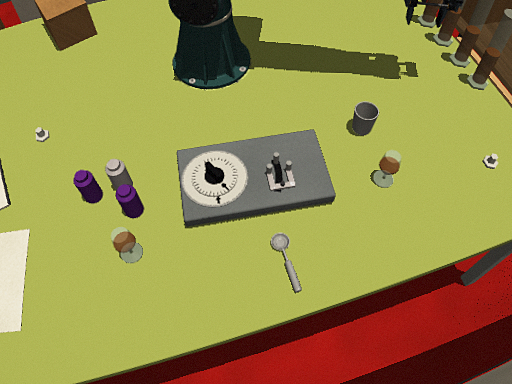

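View pics/side0.png

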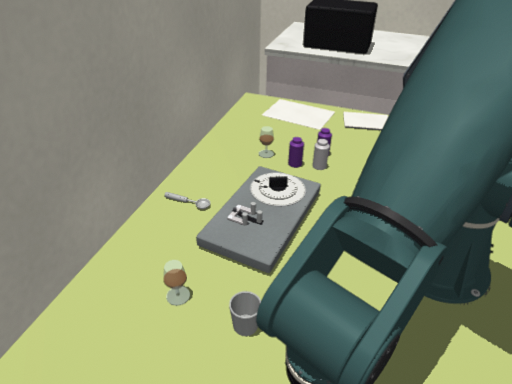

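View pics/wrist0.png

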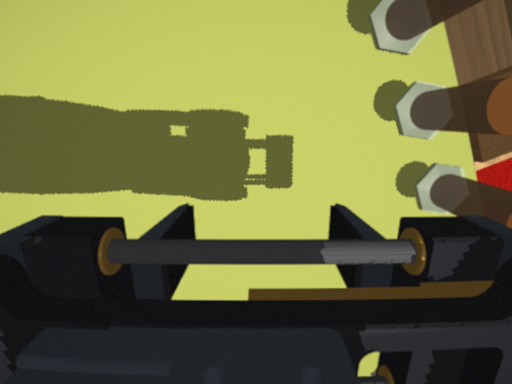

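The scene view shows the grey bottle near (118,175) with purple look-alikes at (88,186) and (129,200), the dial at (215,178) and the vee at (281,175). I'll zoom in.

```bash
python3 - <<'E'
from h import *
a=cv2.imread('pics/scene0.png')
cv2.imwrite('pics/z1.png',cv2.resize(a[120:240,170:340],None,fx=4.7,fy=4.7,interpolation=cv2.INTER_CUBIC))
cv2.imwrite('pics/z2.png',cv2.resize(a[145:225,65:165],None,fx=7,fy=7,interpolation=cv2.INTER_CUBIC))
b=cv2.imread('pics/side0.png')
cv2.imwrite('pics/z3.png',cv2.resize(b[120:275,190:340],None,fx=3.8,fy=3.8,interpolation=cv2.INTER_CUBIC))
E
```

```text
(no output)
```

View pics/z1.png

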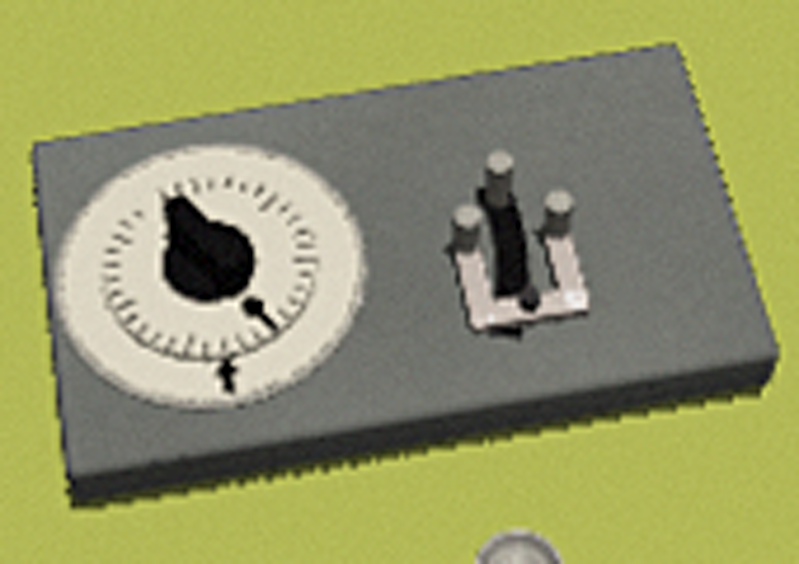

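View pics/z2.png

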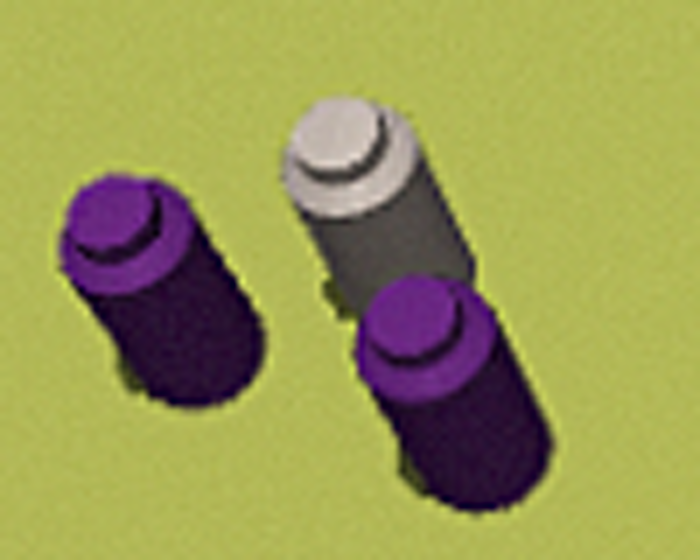

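View pics/z3.png

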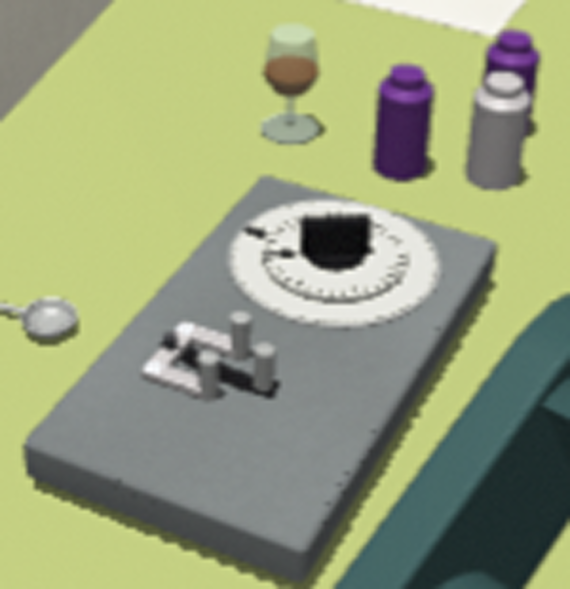

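```bash
cat > m.py <<'E'
from h import *
S=load('scene0');D=load('side0')
z1=lambda p:(np.array(p,float)+.5)/4.7+[170,120]-.5
z2=lambda p:(np.array(p,float)+.5)/7+[65,145]-.5
z3=lambda p:(np.array(p,float)+.5)/3.8+[190,120]-.5
print('corners',onz(S,z1([(33,143),(677,43),(778,355),(70,475)]),.05)[:,:2])
print('corners side',onz(D,z3([(264,178),(496,244),(308,553),(27,447)]),.05)[:,:2])
print('pins S',onz(S,z1([(467,213),(558,199)]),.09)[:,:2], 'D', onz(D,z3([(241,319),(210,360)]),.09)[:,:2])
print('feel S',onz(S,z1([(499,160)]),.088)[:,:2],'D',onz(D,z3([(264,350)]),.088)[:,:2])
print('ptr S',onz(S,z1([(227,362)]),.06)[:,:2],'zero dot/outer',onz(S,z1([(253,303),(276,327)]),.06)[:,:2])
print('disc',onz(S,z1([(53,270),(367,270),(215,143),(215,410)]),.06)[:,:2])
print('bot S',onz(S,z2([(337,134)]),.112)[:,:2],'D',onz(D,z3([(506,85)]),.112)[:,:2])
print('purp S',onz(S,z2([(113,212),(413,311)]),.112)[:,:2],'D',onz(D,z3([(408,75),(515,42)]),.112)[:,:2])
print('others: beaker rim,glassL, glassR rim',onz(S,[(365,110)],.085)[:,:2],onz(S,[(390,158),(122,236)],.115)[:,:2])
E
python3 m.py
```

```text
corners [[ 0.3942636  -0.19962297]
 [ 0.44513588  0.21225455]
 [ 0.68022633  0.18207817]
 [ 0.62930407 -0.22815391]]
corners side [[ 0.62139851 -0.21880305]
 [ 0.39134886 -0.19126345]
 [ 0.43939442  0.21716153]
 [ 0.67097811  0.19024862]]
pins S [[0.55528775 0.03209137]
 [0.56232232 0.08588914]] D [[0.55454611 0.03548071]
 [0.56015912 0.09082406]]
feel S [[0.52368901 0.06274396]] D [[0.52575376 0.06284525]]
ptr S [[ 0.59137348 -0.12498408]] zero dot/outer [[ 0.55746096 -0.10015762]
 [ 0.57745727 -0.09177092]]
disc [[ 0.49808977 -0.20745532]
 [ 0.5562188  -0.03000502]
 [ 0.43796631 -0.09187241]
 [ 0.61972114 -0.13963262]]
bot S [[ 0.4313689  -0.37770475]] D [[ 0.42506819 -0.36675557]]
purp S [[ 0.43926558 -0.46922131]
 [ 0.52243826 -0.3599811 ]] D [[ 0.5191661  -0.35172962]
 [ 0.43376714 -0.45603338]]
others: beaker rim,glassL, glassR rim [[0.44952509 0.37558445]] [[ 0.6509149   0.34848881]
 [ 0.65883396 -0.38366828]]
```

```bash
python3 - <<'E'
from h import *
import math
f=load('wrist0');print(np.array(f['R'])[2],np.array(f['R'])[0])
manip.move_pose([.50,-.02,.30],[math.pi,0,1.45])
f=grab('wrist','w1');print(manip.get_obs()['t'])
manip.move_pose([.43-.03,-.373-.03,.23],[math.pi,0,.785])
f=grab('wrist','w2');f=grab('side','s2');o=manip.get_obs();print(o['t'],o['position'],o['joint_positions'])
E
```

```text
[ 0.23093835 -0.09336659 -0.96847827] [ 0.36880875  0.92950381 -0.001665  ]
2.7417
4.3333 [ 0.40068104 -0.40229295  0.23027168] [-8.28499713e-01  1.51653266e-01  1.99492847e+00  1.16452864e-04
  9.94596983e-01 -4.43510748e-02]
```

View pics/w1.png

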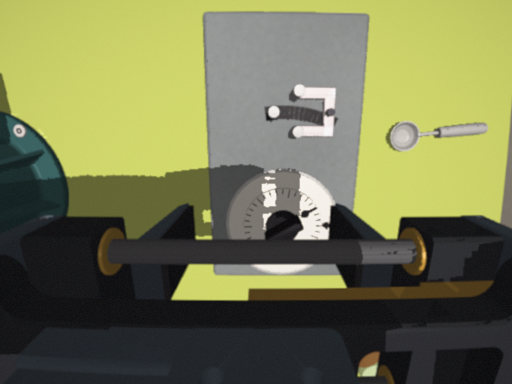

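View pics/w2.png

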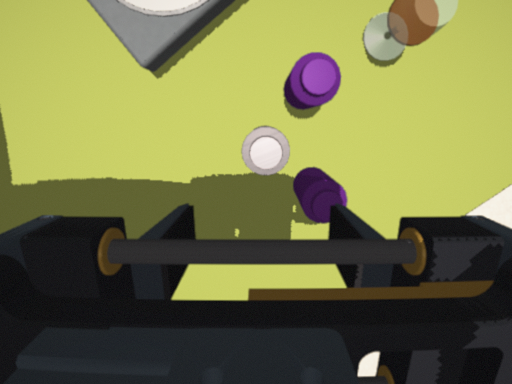

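Wrist view 1 shows the vee pins at (300,91) and (298,132), and the feeler at (274,113). Wrist view 2 shows the bottle's neck top at (265,152), with purple tops at (318,77) and (327,204).

```bash
python3 - <<'E'
from h import *
W=load('w1');V=load('w2')
a=cv2.imread('pics/w1.png'); cv2.imwrite('pics/z4.png',cv2.resize(a[70:260,200:390],None,fx=3.1,fy=3.1,interpolation=cv2.INTER_CUBIC))
g=cv2.cvtColor(cv2.imread('pics/w2.png'),cv2.COLOR_BGR2HSV)
m=((g[...,1]<60)&(g[...,2]>100)).astype(np.uint8);m[:110]=0;m[190:]=0;m[:,:230]=0;m[:,300:]=0
x,y,w,h=cv2.boundingRect(m);print(x,y,w,h)
print('bot',onz(V,[(265.5,152.5)],.112))
print('purp',onz(V,[(319,77),(327,204)],.112))
print('corners',onz(W,[(204,13),(368,14)],.05))
E
```

```text
242 126 48 50
bot [[ 0.43045887 -0.37968204  0.112     ]]
purp [[ 0.52300986 -0.36355142  0.112     ]
 [ 0.43893233 -0.4702155   0.112     ]]
corners [[0.44584936 0.20855063 0.05      ]
 [0.67710838 0.1807217  0.05      ]]
```

View pics/z4.png

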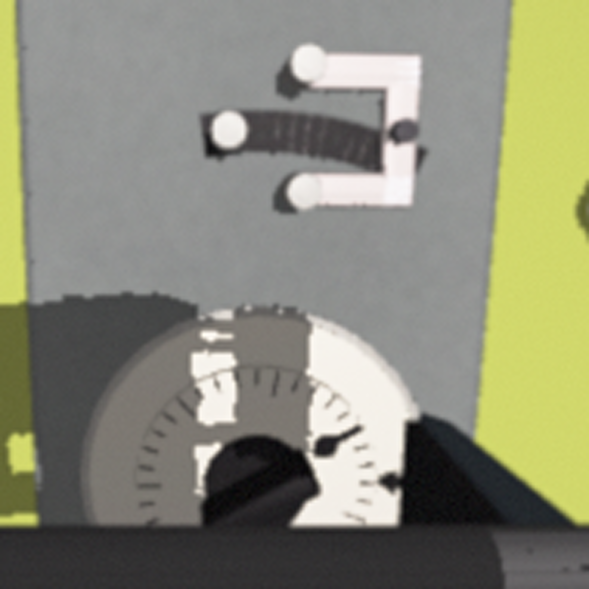

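```bash
python3 - <<'E'
from h import *
W=load('w1');q=lambda p:(np.array(p,float)+.5)/3.1+[200,70]-.5
p=onz(W,q([(309,63),(304,189)]),.09);print(p,np.linalg.norm(p[0]-p[1]))
d=p[0]-p[1];yaw=np.arctan2(-d[0],d[1]);print('yaw',yaw)
f=onz(W,q([(229,130)]),.088);print(f)
m=p.mean(0);ex=np.array([np.cos(-.12),np.sin(-.12),0]);s=m-.023*ex;print('seat',s,'feeler rel',(f[0]-s)@ex)
z=onz(W,q([(322,446),(362,428),(378,481)]),.06);print(z)
E
```

```text
[[0.56427969 0.08441969 0.09      ]
 [0.55727444 0.03100496 0.09      ]] 0.053872136480266494
yaw -0.13040397469041587
[[0.52669552 0.06048297 0.088     ]]
seat [0.53794247 0.06046571 0.09      ] feeler rel -0.011168131901401715
[[ 0.55903808 -0.10260396  0.06      ]
 [ 0.58055723 -0.09524807  0.06      ]
 [ 0.58703808 -0.12577303  0.06      ]]
```

```bash
cat >> h.py <<'E'
import math
GY=-.125; EX=np.array([np.cos(GY),np.sin(GY),0]); EY=np.array([-np.sin(GY),np.cos(GY),0])
SEAT=np.array([.537,.0612,.05]); PSI=math.pi/2+GY
E
python3 - <<'E'
from h import *
pi=math.pi
manip.move_pose([.4307,-.379,.18],[pi,0,.908])
manip.line_to([.4307,-.379,.059],speed=.12)
manip.gripper_close(20)
o=manip.get_obs();print(o['t'],o['position'],o['finger_gap'],o['wrist_force'])
manip.line_to([.4307,-.379,.20],speed=.2)
o=manip.get_obs();print(o['finger_gap'],o['wrist_force'])
p=SEAT-.064*EX; 
manip.move_pose([p[0],p[1],.18],[pi,0,PSI])
o=manip.get_obs();print(o['t'],o['position'],o['finger_gap'],o['wrist_force'],o['joint_positions'])
grab('wrist','w3');grab('scene','s3');grab('side','d3')
E
```

```text
6.4833 [ 0.43062429 -0.37892756  0.05905465] 0.05561025558322376 [-1.34198631  1.86582866  2.45143358]
0.05589818556765142 [-0.95225076  0.10887824 -4.59729787]
8.9917 [0.47375893 0.06858475 0.17997905] 0.05606140100428132 [-0.44979918 -0.49653093 -3.83129013] [ 9.51332035e-02  7.43542501e-02  2.19169569e+00 -1.33868084e-04
  8.75522432e-01  2.21165952e-01]
```

View pics/w3.png

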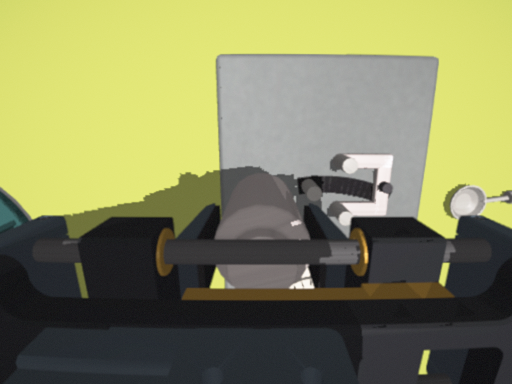

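View pics/s3.png

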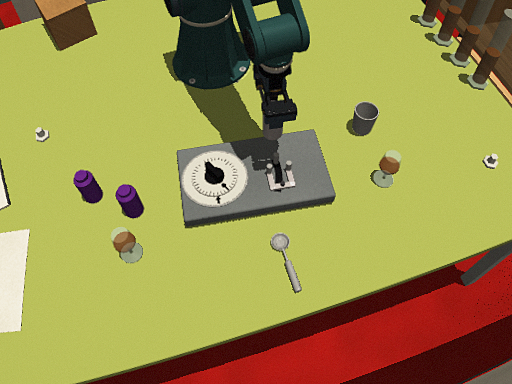

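The bottle is held and upright, about 50 px in front of the feeler in the wrist view (feeler at 312,188). I'll lower it and slide it in.

```bash
python3 - <<'E'
from h import *
p=SEAT-.064*EX
manip.line_to([p[0],p[1],.115],speed=.12)
r=manip.line_to([p[0],p[1],.105],speed=.02,f_stop=3)
o=manip.get_obs();print(r,o['t'],o['position'],o['wrist_force'])
manip.gripper_close(7)
o=manip.get_obs();z=o['position'][2];print(o['finger_gap'],z,o['wrist_force'])
q=SEAT-.008*EX
r=manip.line_to([q[0],q[1],z+.0005],speed=.06,f_stop=12)
o=manip.get_obs();print(r,o['position'],o['wrist_force'])
if not r:
    q=SEAT+.008*EX
    r=manip.line_to([q[0],q[1],z+.0005],speed=.012,f_stop=12)
    o=manip.get_obs();print(r,o['t'],o['position'],(o['position']-SEAT)@EX,o['wrist_force'])
grab('wrist','w4');grab('side','d4');grab('scene','s4')
E
python3 -c "
from h import *
a=cv2.imread('pics/d4.png');b=cv2.imread('pics/s4.png')
A=cv2.resize(a[130:250,190:310],None,fx=3.3,fy=3.3,interpolation=2);B=cv2.resize(b[120:240,200:320],None,fx=3.3,fy=3.3,interpolation=2)
cv2.imwrite('pics/z5.png',np.hstack([A,B]))"
```

```text
True 10.225 [0.4737746  0.06922598 0.10867978] [0.55443377 0.324618   0.56922978]
0.056073096217220925 0.10865481273952762 [2.52009075 1.36288736 3.31240001]
True [0.47457688 0.06888173 0.10825212] [-1.17628739  0.05705812  4.33658446]
```

View pics/z5.png

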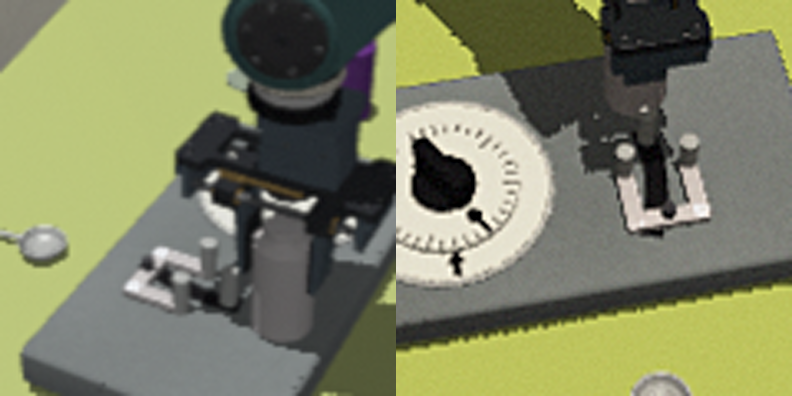

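View pics/w4.png

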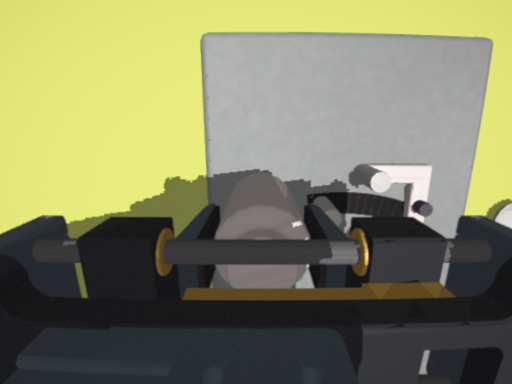

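The bottle stands on the case in front of the feeler. The motion tripped f_stop at the start jolt or on stiction, so I'll continue more gently.

```bash
python3 - <<'E'
from h import *
z=.1092
def rep(r):
    o=manip.get_obs();d=o['position']-SEAT;print(r,round(o['t'],2),o['position'],'rel mm',1e3*d@EX,1e3*d@EY,'F',o['wrist_force'],o['finger_gap'])
p=manip.get_obs()['position']; manip.line_to([p[0],p[1],z],speed=.02); rep(0)
for k in(-.03,-.007):
    q=SEAT+k*EX
    r=manip.line_to([q[0],q[1],z],speed=.04,f_stop=20);rep(r)
    if r:break
else:
    q=SEAT+.008*EX
    r=manip.line_to([q[0],q[1],z],speed=.012,f_stop=12);rep(r)
grab('wrist','w5');grab('side','d5');grab('scene','s5')
E
python3 -c "
from h import *
a=cv2.imread('pics/d5.png');b=cv2.imread('pics/s5.png')
A=cv2.resize(a[130:250,190:310],None,fx=3.3,fy=3.3,interpolation=2);B=cv2.resize(b[120:240,200:320],None,fx=3.3,fy=3.3,interpolation=2)
cv2.imwrite('pics/z6.png',np.hstack([A,B]))"
```

```text
0 11.12 [0.47413423 0.06882952 0.10891539] rel mm -63.32648003752524 -0.26778301465080884 F [-0.42507245  0.49169452 -4.58439013] 0.055900282881287004
False 12.09 [0.50697757 0.06494874 0.10911123] rel mm -30.25555571075636 -0.02354929977022416 F [-0.33264525  0.5766661  -4.60974878] 0.055946475754648395
False 12.82 [0.52987624 0.06205353 0.10906806] rel mm -7.174591063915621 -0.041285613306376576 F [-0.15401796 -0.37834114 -3.75217931] 0.056091100142354036
True 13.63 [0.538156   0.06089496 0.10852715] rel mm 1.185007235992576 -0.15853188412604316 F [-0.13407586  0.34675873 -2.28928359] 0.05612880055109137
```

View pics/z6.png

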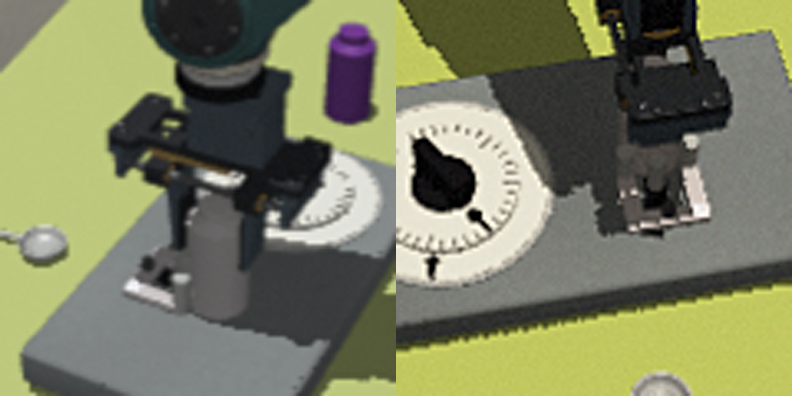

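View pics/w5.png

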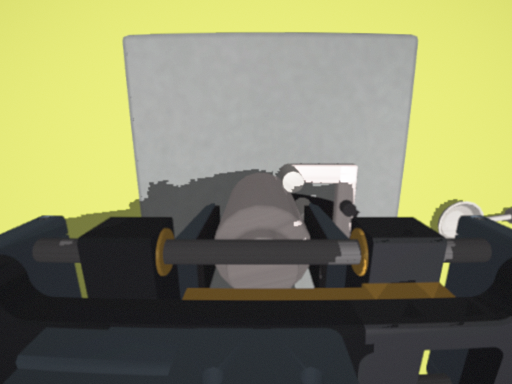

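```bash
python3 - <<'E'
from h import *
def rep(r):
    o=manip.get_obs();d=o['position']-SEAT;print(r,round(o['t'],2),'rel mm',1e3*d@EX,1e3*d@EY,o['position'][2],'F',o['wrist_force'],o['finger_gap'])
rep(0)
q=SEAT+.009*EX
r=manip.line_to([q[0],q[1],.1087],speed=.01,f_stop=16);rep(r)
manip.wait(.2);rep(0)
manip.open_gripper();rep(0)
o=manip.get_obs()['position']; manip.line_to([o[0],o[1],.25],speed=.2)
p=SEAT-.02*EX-.10*EY
manip.move_pose([p[0],p[1],.28],[math.pi,0,PSI])
grab('wrist','w6');grab('side','d6');grab('scene','s6');rep(0)
E
python3 -c "
from h import *
a=cv2.imread('pics/d6.png');b=cv2.imread('pics/s6.png')
A=cv2.resize(a[130:250,190:310],None,fx=3.3,fy=3.3,interpolation=2);B=cv2.resize(b[120:240,200:320],None,fx=3.3,fy=3.3,interpolation=2)
cv2.imwrite('pics/z7.png',np.hstack([A,B]))"
```

```text
0 13.78 rel mm 1.1282091147541247 -0.14748016414947837 0.10845113471308057 F [-1.23629191  1.3244061   0.5943969 ] 0.05610303358867455
True 14.2 rel mm 1.1132535800842105 -0.2207662688082997 0.1080654807724939 F [-3.80597484  1.23192136  7.39207097] 0.05600892472412379
0 14.4 rel mm 1.1451092952016917 -0.21970184686737337 0.10806836938529207 F [-3.67914063  0.47395101  6.18432893] 0.05618052551051575
0 15.1 rel mm 1.1721745759388715 -0.2381618130603685 0.10783553509203218 F [-0.48873363  0.61058302  0.20312241] 0.09152952423048918
0 16.62 rel mm -20.155104933925376 -99.33781805804767 0.2790911793500027 F [ 0.23590284  0.87793313 -0.12162769] 0.09106642379659459
```

View pics/z7.png

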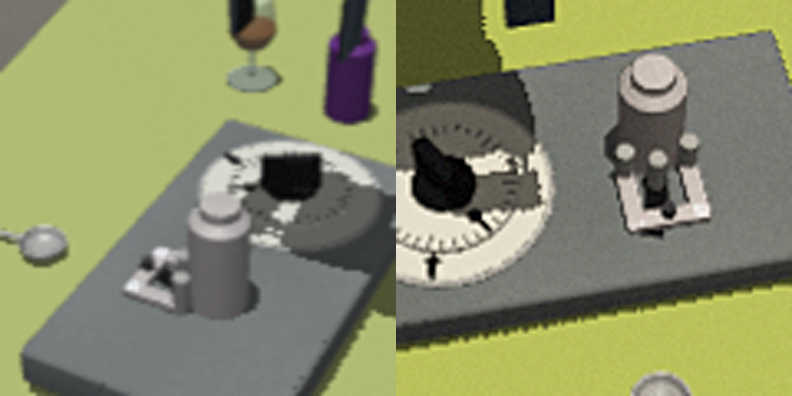

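View pics/w6.png

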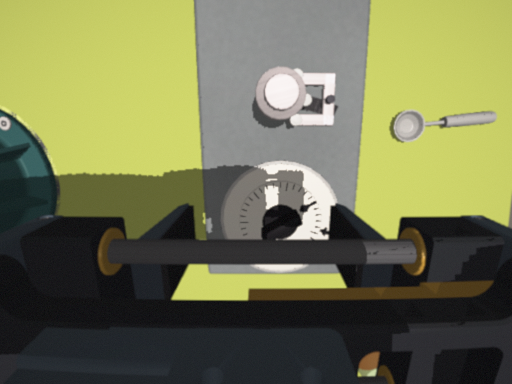

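```bash
python3 -c "
from h import *
a=cv2.imread('pics/w6.png');b=cv2.imread('pics/s6.png')
A=cv2.resize(a[50:150,230:360],None,fx=6,fy=6,interpolation=2);cv2.imwrite('pics/z8.png',A)
B=cv2.resize(b[130:200,250:320],None,fx=8,fy=8,interpolation=2);cv2.imwrite('pics/z9.png',B)"
```

```text
(no output)
```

View pics/z8.png

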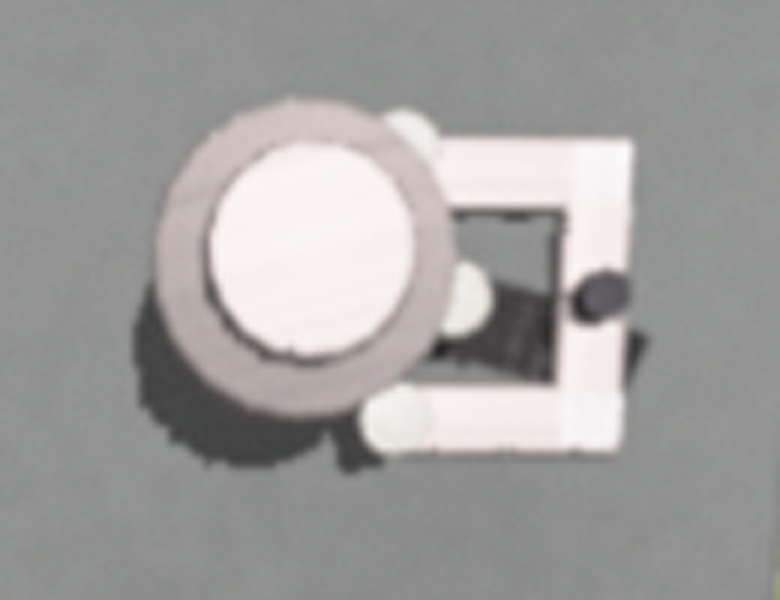

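View pics/z9.png

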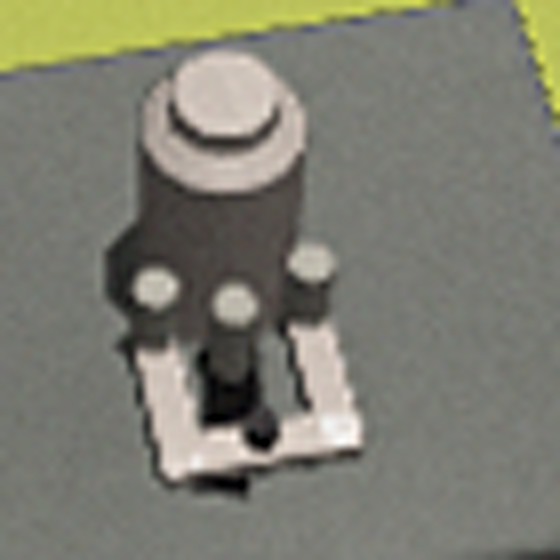

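```bash
python3 - <<'E'
from h import *
W=load('w6');S=load('s6')
q=lambda p:(np.array(p,float)+.5)/6+[230,50]-.5
r=lambda p:(np.array(p,float)+.5)/8+[250,130]-.5
# pins: upper visible right portion; fit by known separation
lo=onz(W,q([(397,419)]),.09)[0]; up=lo+.055*EY
print('upper pin predicted z8 px',(proj(W,[up])+.5-[230,50])*6)
nk=onz(W,q([(311,248)]),.162)[0]; sh=onz(W,q([(306,259)]),.144)[0]
m=(lo+up)/2
for n in(nk,sh):print('W bottle rel pin mid',1e3*(n-m)@EX,1e3*(n-m)@EY)
P=onz(S,r([(156,286),(312,262)]),.09);m=P.mean(0);d=P[1]-P[0];print(np.linalg.norm(d))
n=onz(S,r([(226,94)]),.162)[0];n2=onz(S,r([(225,120)]),.144)[0]
for v in(n,n2):print('S rel',1e3*(v-m)@EX,1e3*(v-m)@EY)
f=onz(S,r([(236,303)]),.088)[0];print('S feeler rel',1e3*(f-m)@EX,1e3*(f-m)@EY)
print('centres feeler',m)
E
```

```text
upper pin predicted z8 px [[404.31106983 151.00735423]]
W bottle rel pin mid -24.20279823237759 0.28506994764790905
W bottle rel pin mid -23.837726046312852 0.2853491653942837
0.054613397624406305
S rel -22.438120530570565 -0.40113894566398445
S rel -25.33433372117451 0.4468280535917959
S feeler rel 10.55886229144288 -1.5603478538882865
centres feeler [0.56012771 0.05900519 0.09      ]
```

The bottle's centre measures 23–24 mm in front of the pin line and is laterally centred, and the push was solidly blocked. To be sure it is home, I'll give it a gentle low nudge from behind with closed fingers.

```bash
python3 - <<'E'
from h import *
def rep(r):
    o=manip.get_obs();d=o['position']-SEAT;print(r,round(o['t'],2),'rel mm',1e3*d@EX,1e3*d@EY,o['position'][2],'F',o['wrist_force'],o['finger_gap'])
manip.gripper_close(10)
p=SEAT+.001*EX-.066*EX
manip.move_pose([p[0],p[1],.20],[math.pi,0,GY+math.pi]);rep(0)
manip.line_to([p[0],p[1],.092],speed=.15);rep(0)
q=SEAT-.035*EX
r=manip.line_to([q[0],q[1],.092],speed=.02,f_stop=4.5);rep(r)
manip.line_to([p[0],p[1],.092],speed=.08)
grab('scene','s7');grab('wrist','w7');rep(0)
E
python3 -c "
from h import *
b=cv2.imread('pics/s7.png')
B=cv2.resize(b[130:230,170:320],None,fx=5,fy=5,interpolation=2);cv2.imwrite('pics/z10.png',B)"
```

```text
0 19.22 rel mm -64.72468017333131 -0.08227518666293726 0.2002328598982643 F [-0.41719686 -0.16981484 -0.06683328] 0.00041675485493495554
0 20.08 rel mm -64.44384509204234 0.0770813838774669 0.09265814527177041 F [0.18408926 0.25015066 0.37866825] 0.00061265036785955
True 21.08 rel mm -44.947654860277794 -0.17546294987465824 0.09158133748403732 F [-2.89925089 -0.56098774  0.64064928] 0.0003744408933599822
0 21.58 rel mm -64.76284328880625 0.09008966662967056 0.09218758181842572 F [-0.6847835   0.16163253 -0.87886071] 0.0005284357876412418
```

View pics/z10.png

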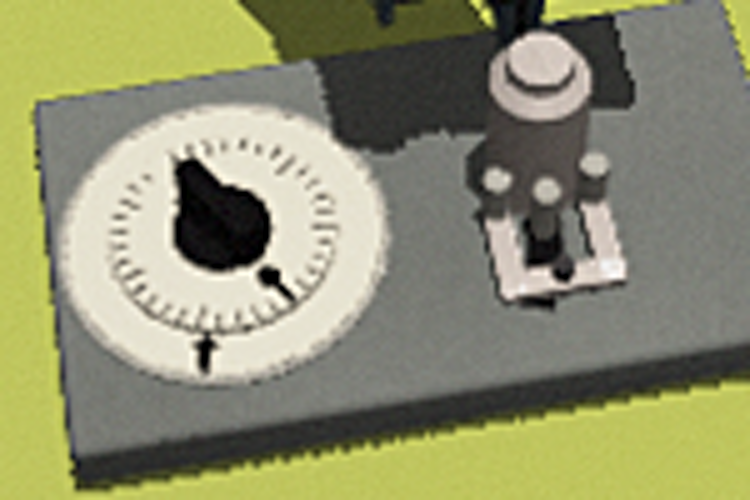

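```bash
python3 - <<'E'
from h import *
a=cv2.cvtColor(cv2.imread('pics/s6.png'),cv2.COLOR_BGR2GRAY).astype(float);b0=cv2.imread('pics/s7.png');b=cv2.cvtColor(b0,cv2.COLOR_BGR2GRAY).astype(float)
sl=(slice(134,158),slice(266,292));print('bottle shift px',cv2.phaseCorrelate(a[sl],b[sl],cv2.createHanningWindow((26,24),6)))
S=load('s7')
h=cv2.cvtColor(b0,cv2.COLOR_BGR2HSV);m=((h[...,1]<50)&(h[...,2]>150)).astype(np.uint8);m[:,255:]=0;m[:145]=0;m[212:]=0;m[:,:175]=0
c=max(cv2.findContours(m,0,1)[0],key=cv2.contourArea);c=cv2.convexHull(c).reshape(-1,2).astype(float)
for z in(.05,.06):
    P=onz(S,c,z)[:,:2];A=np.c_[2*P,np.ones(len(P))];x=np.linalg.lstsq(A,(P**2).sum(1),rcond=None)[0];R=np.sqrt(x[2]+x[0]**2+x[1]**2);print(z,x[:2],R,np.std(np.hypot(*(P-x[:2]).T)))
z=lambda p:(np.array(p,float)+.5)/5+[170,130]-.5
Q=onz(S,z([(207,335),(205,368),(268,274),(294,300)]),.06)[:,:2];print(Q)
C=SEAT[:2]-.18*EY[:2];print('C from seat only y',C)
for cc in (x[:2],):
    for p in Q:
        d=p-cc;print(1e3*np.hypot(*d),'dial-sense ang',-(np.arctan2(d[1],d[0])-GY))
E
```

```text
bottle shift px ((0.39046715805507937, 0.12915596420836728), 0.9333497606942589)
0.05 [ 0.52052967 -0.11754691] 0.0933571055303665 0.0006809546441347976
0.06 [ 0.52709509 -0.11825568] 0.09241452782244607 0.0006740794024055369
[[ 0.58549506 -0.1427852 ]
 [ 0.60500771 -0.14894323]
 [ 0.55827631 -0.10105496]
 [ 0.57880429 -0.09194969]]
C from seat only y [ 0.51455855 -0.11739558]
63.34236083911253 dial-sense ang 0.2726502841705197
83.73829693760003 dial-sense ang 0.25021188112152337
35.61086296878145 dial-sense ang -0.6290992208196632
58.01591620832958 dial-sense ang -0.5956067000178582
```

```bash
python3 - <<'E'
from h import *
o=manip.get_obs()['position']; manip.line_to([o[0],o[1],.22],speed=.2)
ps=.412;C=np.array([.523,-.1165]);p=C-.08*np.array([np.cos(ps),np.sin(ps)])
manip.move_pose([p[0],p[1],.23],[math.pi,0,ps])
manip.open_gripper()
grab('wrist','w8');grab('scene','s8');grab('side','d8');o=manip.get_obs();print(o['t'],o['joint_positions'])
a=cv2.imread('pics/w8.png');cv2.imwrite('pics/z11.png',cv2.resize(a[40:230,150:380],None,fx=3.4,fy=3.1,interpolation=2))
E
```

```text
25.7667 [-3.68250114e-01 -1.08633721e-02  2.17107806e+00  5.74761670e-06
  9.81355258e-01  7.90565493e-01]
```

View pics/w8.png

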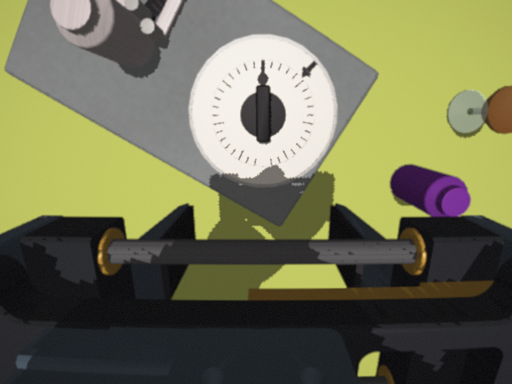

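```bash
python3 - <<'E'
from h import *
a=cv2.imread('pics/w8.png');cv2.imwrite('pics/z12.png',cv2.resize(a[30:180,180:350],None,fx=4,fy=4,interpolation=2))
E
```

```text
(no output)
```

View pics/z12.png

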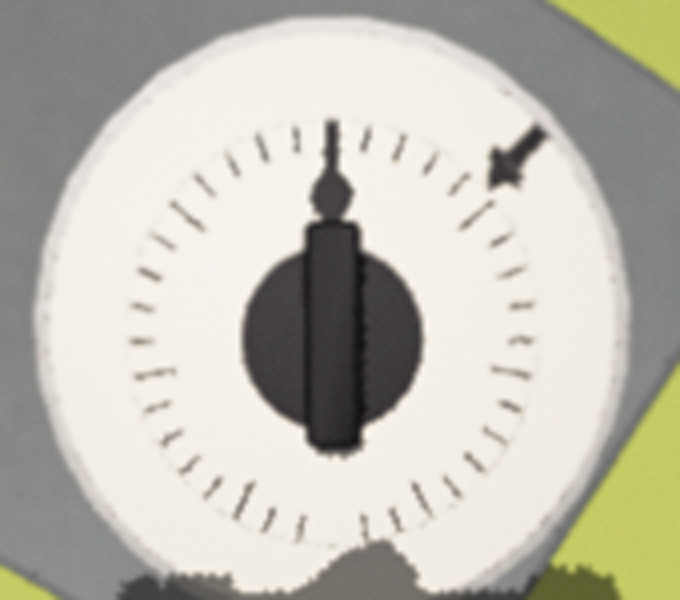

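```bash
python3 - <<'E'
from h import *
W=load('w8');z=lambda p:(np.array(p,float)+.5)/4+[180,30]-.5
Q=onz(W,z([(332,121),(332,196),(490,187),(543,130)]),.06)[:,:2]
B=onz(W,z([(332,226),(334,445)]),.096)[:,:2];print('bar ctr',B.mean(0),'len',np.linalg.norm(B[0]-B[1]),'ang',np.arctan2(*(B[0]-B[1])[::-1]))
T=onz(W,z([(332,121),(332,546),(128,333),(537,333)]),.06)[:,:2];print('tick ctr',T[:2].mean(0),T[2:].mean(0),np.linalg.norm(T[0]-T[1]))
C=T[:2].mean(0)
for p in Q: d=p-C;print(p,1e3*np.hypot(*d),np.arctan2(d[1],d[0]))
d=Q[3]-Q[2];print('arrow dir',np.arctan2(d[1],d[0]))
E
```

```text
bar ctr [ 0.52211379 -0.11954474] len 0.05837548189727585 ang 0.42260571883101017
tick ctr [ 0.52178246 -0.11955997] [ 0.5244414 -0.118574 ] 0.12686132808354716
[ 0.5798806  -0.09410305] 63.43066404177364 0.4129734835078872
[ 0.56064138 -0.10253147] 42.426240751017964 0.4130089897920679
[ 0.58202446 -0.14472568] 65.28714690155832 -0.3957084282783811
[ 0.60288268 -0.15223794] 87.43624402278064 -0.3830324659764892
arrow dir -0.3456957371041643
```

```bash
python3 - <<'E'
from h import *
pi=math.pi
def rep(r):
    o=manip.get_obs();print(r,round(o['t'],2),o['position'],'F',o['wrist_force'],o['ft_torque'][2],o['finger_gap'],o['tool_rot'][2],o['joint_positions'][5])
ps=.415;C=[.5225,-.119]
manip.move_pose(C+[.14],[pi,0,ps])
manip.line_to(C+[.065],speed=.12);rep(0)
manip.gripper_close(15);rep(0)
for k in range(1,3):
    manip.move_pose(C+[.065],[pi,0,ps-.805*k/2])
rep(0);manip.wait(.2)
manip.open_gripper();rep(0)
manip.line_to(C+[.16],speed=.2)
ps=-.39;p=np.array(C)-.08*np.array([np.cos(ps),np.sin(ps)])
manip.move_pose([p[0],p[1],.23],[pi,0,ps]);rep(0)
grab('wrist','w9');grab('scene','s9');grab('side','d9')
a=cv2.imread('pics/w9.png');cv2.imwrite('pics/z13.png',cv2.resize(a[30:180,180:350],None,fx=4,fy=4,interpolation=2))
E
```

```text
0 27.09 [ 0.5229032  -0.11926027  0.06581257] F [-0.20659064 -0.03155643 -0.09306265] -0.001674219450744995 0.09109466236734007 0.41474240592152634 0.8883244925636102
0 28.23 [ 0.52218835 -0.11841472  0.0649636 ] F [-1.21274894  7.2924846   3.16937172] -0.0032808729978284178 0.0157489368010629 0.41467478320964446 0.888381705029395
0 29.16 [ 0.52216314 -0.11842959  0.06495673] F [-1.93444486  6.84059327  3.50993619] -0.10217612046232848 0.015874297619023987 -0.3907390302033056 1.693832987306627
0 30.56 [ 0.52252377 -0.11900388  0.06500713] F [-1.10037204 -0.55896991  0.26688091] 0.014326183137748662 0.09121644227427342 -0.3900235314231919 1.6933678077050807
0 31.69 [ 0.44823472 -0.08848844  0.22926102] F [ 0.23360906  0.4496909  -0.14602023] -0.0022086315537891464 0.09036190272365656 -0.38983851157935256 1.714752127574958
```

View pics/z13.png

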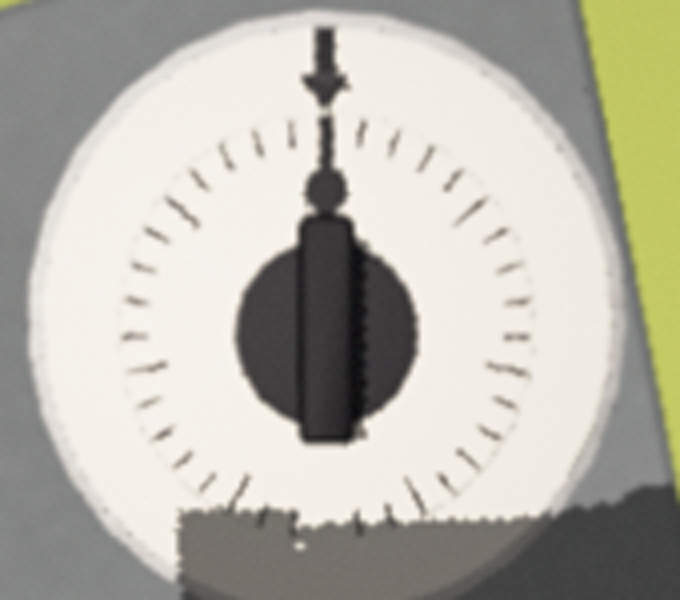

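View pics/w9.png

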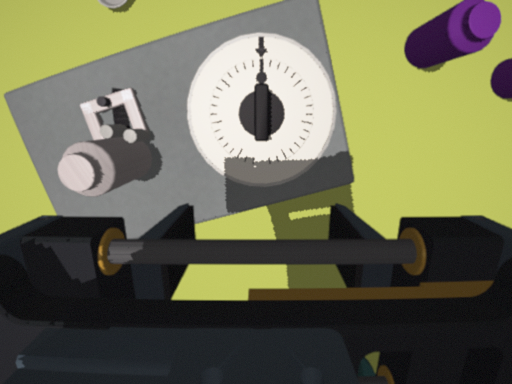

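Zero mark (326,120) and arrow tip (325,108) line up in the zoomed view. I'll quantify the alignment and check the bottle and bystanders.

```bash
python3 - <<'E'
from h import *
W=load('w9');g=cv2.cvtColor(cv2.imread('pics/w9.png'),cv2.COLOR_BGR2GRAY).astype(float)
def cen(r0,r1,c0=252,c1=270):
    w=np.clip(200-g[r0:r1,c0:c1],0,None);y,x=np.mgrid[r0:r1,c0:c1];return (w*x).sum()/w.sum(),(w*y).sum()/w.sum()
P=[cen(37,56),cen(59,71,256,267),cen(72,82)]
print(P);C=np.array([.5225,-.119])
for p in onz(W,P,.06)[:,:2]:
    d=p-C;print(1e3*np.hypot(*d),np.arctan2(d[1],d[0]))
b=cv2.imread('pics/s9.png');a=cv2.imread('pics/s7.png')
A,B=[cv2.cvtColor(i,cv2.COLOR_BGR2GRAY).astype(float) for i in(a,b)]
sl=(slice(134,158),slice(266,292));print('bottle shift',cv2.phaseCorrelate(A[sl],B[sl],cv2.createHanningWindow((26,24),6)))
cv2.imwrite('pics/z14.png',cv2.resize(b[110:270,60:420],None,fx=2.2,fy=2.2,interpolation=2))
E
```

```text
[(np.float64(260.82046864231563), np.float64(46.70930392832529)), (np.float64(261.1931121909994), np.float64(64.6403972110712)), (np.float64(261.1199021919483), np.float64(76.75932232992751))]
75.72673756425456 -0.38974419284827544
56.01726888494985 -0.3974124199526104
42.44809221381656 -0.3977194419578723
bottle shift ((0.6184872612139198, -0.08568083388295733), 0.918754414079454)
```

View pics/z14.png

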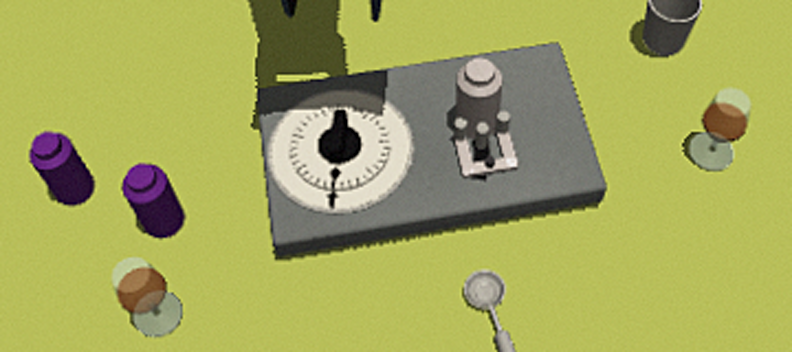

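```bash
python3 - <<'E'
from h import *
for t in('s6','s7','s8','s9'):
    S=load(t);h=cv2.cvtColor(cv2.imread(f'pics/{t}.png'),cv2.COLOR_BGR2HSV)
    m=((h[...,1]<60)&(h[...,2]>150)).astype(np.uint8);m[:134]=0;m[155:]=0;m[:,:264]=0;m[:,294:]=0
    c=cv2.moments(m,True);print(t,c['m00'],c['m10']/c['m00'],c['m01']/c['m00'])
b=[cv2.resize(cv2.imread(f'pics/{t}.png')[132:180,256:304],None,fx=8,fy=8,interpolation=2) for t in('s6','s9')]
cv2.imwrite('pics/z15.png',np.hstack(b))
E
```

```text
s6 237.0 277.7088607594937 144.54852320675104
s7 225.0 277.72444444444443 144.98222222222222
s8 234.0 277.7478632478632 144.7051282051282
s9 232.0 277.7413793103448 144.73706896551724
```

View pics/z15.png

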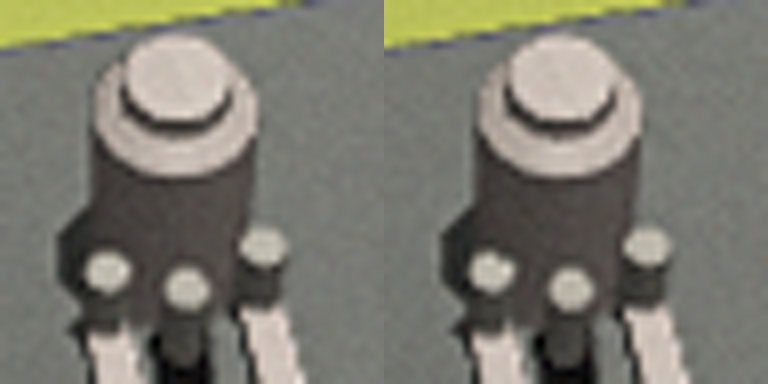

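The bottle is unmoved and sits between both pins, with the feeler touching it. The apparent shift was shadow. I'm handing the job in.

```bash
python3 -c "
from h import *
print(manip.get_obs()['t']);print(manip.finish_job())"
```

```text
31.8417
the job is handed in; nothing more can be done
None
```

The bottle is seated in the vee and released, the dial is turned to the pointer and released, and the job was handed in at about 32 s.

**Bottle:** I stood it in front of the feeler and slid it upright into the vee until the pins blocked it. After releasing it, I gave it a light push from behind with closed fingers to make sure it was home. The last pictures show it upright against both pins and unmoved while the dial was turned. Its position agrees with the seat point to about 1 mm, which is as fine as the cameras could measure.

**Dial:** I turned it clockwise by about 0.80 rad, let go and moved clear. In the last wrist picture the zero mark is about 0.008 rad (0.5°) from the pointer.

**Checks that disagreed:**
- The first slide stopped straight away on a force spike, so I repeated it more gently.
- One image comparison suggested the bottle had moved by 0.6 px. A direct measurement of the bottle's top contradicted it, so I put it down to shadow.

**Other things:** I didn't touch the purple bottles, glasses, beaker or spoon. In the last scene picture they look to be where they started; I checked this by eye only.

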